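Release the last swing bolt of a wash-water filter lid

TASK

The lid of the stainless wash-water filter is held by one last swing bolt, the one still standing upright in its slotted lug. Loosen its wing nut (anticlockwise seen from above) only until the bolt comes free, not half a turn further: try the bolt now and then with a light outward push and never force it against the raised lip of the lug. Then swing the bolt right out and down, as the other two hang, and leave it there, with the other things on the bench undisturbed.

Things in the scene. Friction and masses are not known exactly. Their poses are not given: they have to be found in the camera images.
- housing: Stainless filter housing, fixed: shell 140 mm across, lid 156 mm across, its top 142 to 155 mm up, U handle in the middle up to 175 mm. Origin under its centre on the bench; z up; x points outward through the one bolt still done up, whose axis is 92 mm from the centre. Two bolts hang open, out to 195 mm, 120 deg either side of x; hose tails reach 135 mm along +y and -y, 62 mm up.
- pivot (a point): Centre of the pivot pin of the bolt still done up, 78 mm above the bench and 92 mm out from the housing's centre along its x. The pin lies along the housing's y, so the bolt (12 mm thick, 90 mm long from the pin) swings outward and down about it. The pivot is stiff: about 2 N at the nut swings the bolt, and it stays where it is left.
- wingnut: Brass wing nut on that bolt. Origin on the bolt's axis half-way up the wings, 22 mm above the nut's underside; x along the wings (56 mm tip to tip, 8 mm thick, 21 mm high, round lobes), z along the bolt to its end. Below: hub 17 to 24 mm across. Right-hand thread, 6 mm a turn; takes 0.25 to 0.5 N m and stays where it is left.
- eyebolt (a joint): Swing of that bolt, rad: 0 upright in the lug's slot, 1.57 level and outward, 1.8 hanging on its stop. The lug has a lip 3 mm high across its outer end, 1.6 mm out from the nut's rim; the nut's underside must rise over it. The lug's height is not measured: its sprung lid follows the nut up at first, by 0.2 to 4 mm, so it takes from half a turn to 1.15 turns, different each time.
- cartridge: New white pleated filter cartridge standing on the bench, 62 mm across, 120 mm high, origin under its centre. To be left alone.
- beaker: Clear plastic beaker, 90 mm across, 110 mm high, origin under its centre. To be left alone.
- amber_bottle: Amber bottle, 68 mm across, 160 mm high, origin under its centre. To be left alone.
- tub: White tub with a blue lid, 84 mm across, 85 mm high, origin under its centre. To be left alone.

How it is judged:
By the outcome, as a careful person would: the job done as asked, in the order asked, and still so for the second after the job is handed in, with the robot touching nothing.
It also fails if it takes over 72 s, if anything falls off the work surface, if the arm or the gripper's body presses on something with over 40 N, if the wrist force passes 120 N, or if a joint passes its speed limit or range.

ROBOT

A 6-joint arm with a two-finger parallel gripper is mounted at the origin on the work surface. World frame = base frame: x ahead of the robot, y to its left, z up, the work surface at z = 0. Lengths are in mm, angles in degrees, forces in N, time in s.
With the tool pointing down it reaches from about 400 to 925 mm from the base axis. Payload 3.4 kg.
Tool frame: the origin (TCP) lies midway between the tips of the shut fingers; the grasp point (between the pads) lies 19 mm behind it; z points along the fingers, y is the line along which they close (so a half turn about z gives the same grasp; the last joint's range is limited). The gripper opens to 85 mm and grips with 20 to 120 N. Pads are 22 mm wide; open, the fingers measure 114 mm over their backs; the gripper's body (76 mm by 85 mm) begins 54 mm behind the grasp point. The pads swing forward as they close: fully open they stand 13 mm farther back than shut.
Start: joints at [-70.56, 17.578, 86.31, -0, 76.112, -4.211], TCP at [230.653, -526.716, 231.305] pointing down, gripper open.
Joint ranges: [-179.03, 179.03], [-60, 130.46], [8.19, 133.38], [-81.62, 261.62], [5.75, 156.47], [-153.77, 153.77]. Speed limits (degrees/s): [147.25, 147.25, 180, 180, 180, 180].

INTERFACE

Orientations are given as a 3x3 rotation matrix whose columns are the frame's x, y, z axes.
In Python, from bench import env, imaging, ticket gives the robot as it stands. The module is installed in compiled form; this text tells all that it offers.
- The arm moves only by the tool send_rows, never from a script. Its argument "series" is a list of rows, each a list of 5 numbers: the shift along the tool's x, y, z in mm, then the turn about the tool's z in degrees, then the finger opening in mm, from 0 to 85.4. A call has exactly 8 rows; each row is the pose to reach, as a shift and turn from the pose commanded when the call began, along the tool's axes at that moment; what a row does not reach only later rows make up. A row lasts 1/12 s, in which the tool goes at most 41.7 mm and 7.16 degrees, less where a joint would pass 70% of its speed; a pose out of reach is approached as far as the arm can. A call with a gripper value outside its range is refused whole. The fingers move at their own pace and stop on an object; the grip force is fixed at half the most. Time passes only in rows, so rows that repeat a pose let the fingers close, or fill a call up. It gives the time, the measured TCP pose, the force, the opening and the grip force at its end, in the units of the state.
- env.get_obs(): the state, without advancing time (a new reading comes with each control period).
- imaging.snapshot(name): name is "scene" or "top"; returns a dict with "frame" (400x640x3 uint8, blue, green, red), "mtx" (3x3 intrinsics, pixels), "origin" and "rotation" of the camera in the world. Camera axes: x right, y down, z forward; pixel columns grow to the right and rows downward; lengths in mm; the calibration is good to about 2 mm. A picture is of the moment at which its call begins. There is no depth.
- ticket.hand_in(): hands the job in; it is judged then, once.
The state is a dict: "t": time; "q": joint angles; "qd": joint speeds; "effort": joint torques, N m; "eef_pos": TCP position; "eef_rot": TCP orientation; "wrist_force": force on the tool from outside, world axes, zero at the start; "ft_torque": the same for the moment, N m; "grip_width": finger opening in mm; "grip_force": force on a finger pad.
Only numpy, scipy, OpenCV 4.12 (cv2) and the standard library are available. Lean on these libraries where they do the work, as an engineer would, in place of code of your own. Each camera call takes 0.05 s, during which the arm holds its last target. There are 200 camera calls.

## Working session

There is one attempt and no reset: what is moved stays moved. The work goes in short steps, Python scripts to look and compute and a tool call to move; the robot and the scene stay as the last step left them, time stands still between calls to the robot, and variables do not carry over. Pictures are saved under pics/ and viewed, at most 13 in all, crops included, and the job is handed in when it is done.

Besides the shell and the picture viewer there is one more tool, called after ">>>" as name(argument=value, ...) on one line, values as JSON. send_rows: Moves the arm, as the interface text tells. Its arguments: {"type":"object","properties":{"series":{"type":"array","items":{"type":"array","items":{"type":"number"}}}},"required":["series"]}

```bash
mkdir -p pics; cat > h.py <<'E'
import numpy as np, cv2
from bench import env, imaging, ticket
def snap(n,f):
    s=imaging.snapshot(n); cv2.imwrite('pics/'+f,s['frame']); return s
def ray(s,u,v):
    d=np.linalg.inv(np.array(s['mtx']))@[u,v,1]; return np.array(s['origin']),np.array(s['rotation'])@d
def onz(s,u,v,z):
    o,d=ray(s,u,v); return o+d*(z-o[2])/d[2]
def proj(s,p):
    c=np.array(s['rotation']).T@(np.array(p)-s['origin']); q=np.array(s['mtx'])@c; return q[:2]/q[2]
E
python3 - <<'E'
from h import *
import pickle
d={n:snap(n,n+'0.png') for n in('scene','top')}
pickle.dump(d,open('s0.pkl','wb'))
for n in d: print(n,d[n]['origin'],d[n]['rotation'],d[n]['mtx'])
print(env.get_obs())
E
```

```text
scene [1051.42847212 -527.49658422 1367.08056789] [[ 0.73532322  0.58210039 -0.34707189]
 [ 0.67768971 -0.63611513  0.36890947]
 [-0.00603533 -0.50647475 -0.86223367]] [[487.65308521   0.         317.72819673]
 [  0.         487.65308521 206.34790774]
 [  0.           0.           1.        ]]
top [ 358.21149719   -5.76458675 1328.96357702] [[-0.0068119  -0.99008817  0.14028189]
 [-0.9998903   0.00858912  0.01206738]
 [-0.01315267 -0.14018429 -0.99003807]] [[497.22162689   0.         320.1525217 ]
 [  0.         497.22162689 207.44768981]
 [  0.           0.           1.        ]]
{'t': 0.1, 'q': array([-7.05574587e+01,  1.76184367e+01,  8.63760522e+01,  3.57047850e-04,
        7.61127428e+01, -4.21016981e+00]), 'qd': array([-0.05132092, -0.06106128, -0.24657555, -0.02700072,  0.04981404,
        0.00540449]), 'effort': array([ 8.22253623e-04, -4.58528996e+01, -2.52608675e+01, -2.48476414e-05,
        5.57832900e-03, -1.67233470e-06]), 'eef_pos': array([ 230.46298554, -526.10120232,  230.47086855]), 'eef_rot': array([[ 9.15994675e-01,  4.01189949e-01, -6.17260723e-04],
       [ 4.01190398e-01, -9.15992982e-01,  1.76683590e-03],
       [ 1.43430313e-04, -1.86605135e-03, -9.99998249e-01]]), 'wrist_force': array([ 0.17813517,  0.36272316, -0.30769989]), 'ft_torque': array([0.03994061, 0.00478726, 0.01375447]), 'grip_force': 0.0, 'grip_width': 85.35072794922138}
```

View pics/scene0.png

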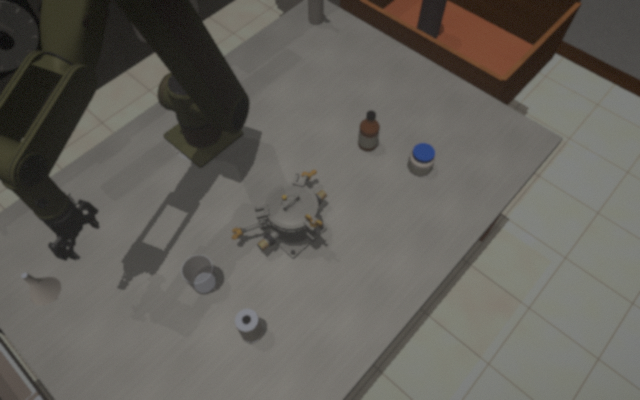

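View pics/top0.png

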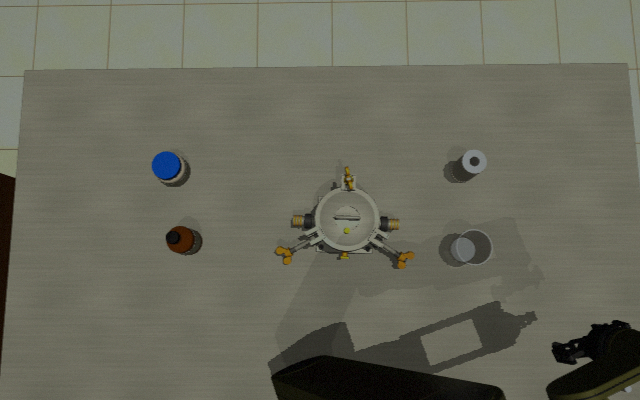

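The top view shows the housing at about (347,219), with the upright bolt and nut at (348,178), pointing away from the robot. The hanging bolts are at (285,256) and (404,260). I'll zoom in on both views.

```bash
python3 - <<'E'
from h import *
import pickle
d=pickle.load(open('s0.pkl','rb'))
a=cv2.resize(d['top']['frame'][155:275,270:420],None,fx=5,fy=5,interpolation=cv2.INTER_CUBIC)[:,:750]
b=cv2.resize(d['scene']['frame'][160:260,225:335],None,fx=6,fy=6,interpolation=cv2.INTER_CUBIC)
cv2.imwrite('pics/a.png',cv2.convertScaleAbs(a,alpha=1.6)); cv2.imwrite('pics/b.png',cv2.convertScaleAbs(b,alpha=1.6))
for n in d:
    s=d[n]; h=cv2.cvtColor(s['frame'],cv2.COLOR_BGR2HSV)
    m=cv2.inRange(h,(10,110,60),(30,255,255))
    k,l,st,c=cv2.connectedComponentsWithStats(m)
    for i in range(1,k):
        if 12<st[i][4]<400 and 220<c[i][0]<420 and 150<c[i][1]<290: print(n,st[i],c[i].round(1),onz(s,*c[i],165).round(0))
E
```

```text
scene [303 171  12   5  21] [309.6 173.2] [472.  55. 165.]
scene [233 229   8   9  40] [236.8 232.5] [ 459. -227.  165.]
top [344 167   9  22  93] [348.5 177.5] [595. -60. 165.]
top [293 215   6  11  45] [295.9 220.1] [494.  66. 165.]
top [300 215   2  11  21] [300.5 220.2] [493.  55. 165.]
top [390 219   6  11  39] [392.4 223.9] [ 483. -161.  165.]
top [396 219   3  11  21] [397.4 224.2] [ 482. -173.  165.]
top [275 246  18  19 171] [284.4 253.9] [414.  93. 165.]
top [397 251  18  18 169] [404.2 258.8] [ 401. -186.  165.]
top [340 252   9   7  46] [344.  255.2] [410. -46. 165.]
```

View pics/a.png

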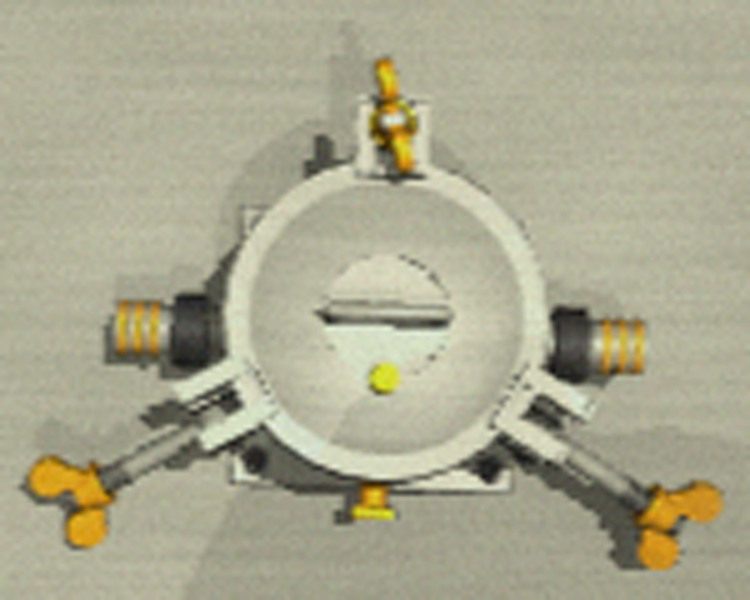

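View pics/b.png

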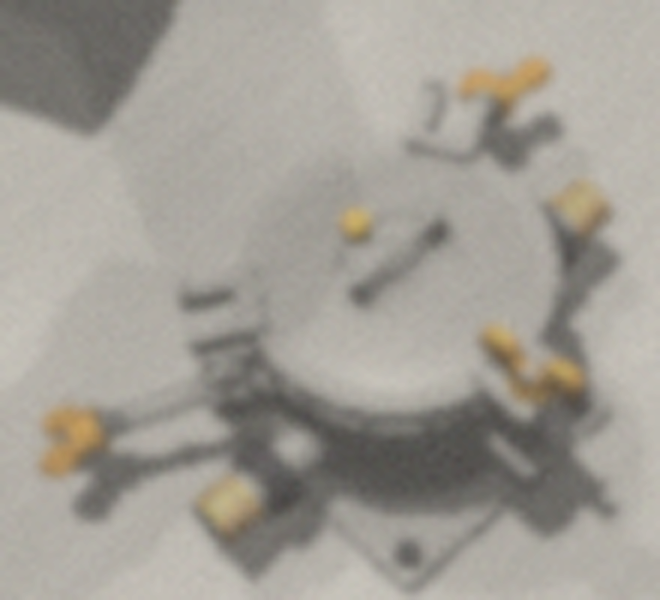

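The crops show the wings lying nearly along world x. In the top crop the lobes are at about (386,72) and (404,160) and the bolt end at (393,121). In the scene crop the lobes are at (500,340) and (565,376). Next I'll triangulate them.

```bash
cat >> h.py <<'E'
def tri(s1,p1,s2,p2):
    o1,d1=ray(s1,*p1);o2,d2=ray(s2,*p2)
    t=np.linalg.lstsq(np.c_[d1,-d2],o2-o1,rcond=None)[0]
    a,b=o1+t[0]*d1,o2+t[1]*d2
    return (a+b)/2,np.linalg.norm(a-b)
E
python3 - <<'E'
from h import *
import pickle
d=pickle.load(open('s0.pkl','rb'));T,S=d['top'],d['scene']
ca=lambda u,v:((u+.5)/5-.5+270,(v+.5)/5-.5+155); cb=lambda u,v:((u+.5)/6-.5+225,(v+.5)/6-.5+160)
print('outer',tri(T,ca(386,72),S,cb(565,376)));print('inner',tri(T,ca(404,160),S,cb(500,340)))
print('end168',onz(T,*ca(393,121),168))
# lid ellipse centre, lug outer edge
print('lid c',onz(T,*ca(384,318),148)); 
print('lidL/R',onz(T,*ca(225,318),148),onz(T,*ca(546,318),148),onz(T,*ca(384,482),142),'handle',onz(T,*ca(386,308),175))
print('nuts',onz(T,*ca(90,487),55),onz(T,*ca(656,507),55),'tails',onz(T,*ca(107,330),62),onz(T,*ca(645,346),62))
E
```

```text
outer (array([611.29753599, -55.56252764, 181.87469528]), np.float64(1.0502953954837824))
inner (array([571.98868241, -61.5825102 , 175.29557789]), np.float64(4.327688357420866))
end168 [590.87849373 -58.72630717 168.        ]
lid c [499.0479608 -53.9286665 148.       ]
lidL/R [499.68543769  22.08951955 148.        ] [ 498.39956503 -131.24891372  148.        ] [421.16736397 -53.05654545 142.        ] handle [500.52541105 -53.82843662 175.        ]
nuts [424.35979335  93.81198275  55.        ] [ 412.03655645 -194.82425298   55.        ] tails [504.29473542  84.72285608  62.        ] [ 493.77196716 -190.5923748    62.        ]
```

>>> send_rows(series=[[20, -11, 0, 0, 85], [53, -29, 0, 0, 85], [90, -49, 0, 0, 85], [126, -69, 0, 0, 85], [162, -89, 0, 0, 85], [198, -109, 0, 0, 85], [234, -129, 0, 0, 85], [270, -148, 0, 0, 85]])

```text
t: 0.77
eef_pos: [419.0, -280.7, 231.0]
eef_rot: [[0.916, 0.401, -0.001], [0.401, -0.916, 0.001], [-0.0, -0.001, -1.0]]
wrist_force: [0.8, -0.8, 0.1]
grip_width: 84.9
grip_force: 0.0
```

>>> send_rows(series=[[36, -20, 0, 2, 85], [72, -40, 0, 5, 85], [108, -60, 0, 7, 85], [144, -80, 0, 10, 85], [180, -99, 0, 12, 85], [214, -118, 0, 15, 85], [236, -130, 0, 15, 85], [248, -136.5, 0, 15, 85]])

```text
t: 1.43
eef_pos: [592.6, -55.2, 230.7]
eef_rot: [[0.988, 0.153, -0.0], [0.153, -0.988, 0.001], [0.0, -0.001, -1.0]]
wrist_force: [0.8, -1.0, 0.3]
grip_width: 84.6
grip_force: 0.0
```

```bash
python3 - <<'E'
from h import *
np.set_printoptions(precision=2,suppress=True)
o=env.get_obs()
for k in('t','q','eef_pos','eef_rot','wrist_force','ft_torque','grip_width'):print(k,o[k])
s=snap('scene','s1.png')
a=cv2.convertScaleAbs(s['frame'][140:260,225:385],alpha=1.6)
cv2.imwrite('pics/c.png',cv2.resize(a,None,fx=5,fy=5,interpolation=cv2.INTER_CUBIC))
E
```

```text
t 1.4333
q [-9.43 19.21 83.89  0.06 76.91 71.73]
eef_pos [592.6  -55.24 230.68]
eef_rot [[ 0.99  0.15 -0.  ]
 [ 0.15 -0.99  0.  ]
 [ 0.   -0.   -1.  ]]
wrist_force [ 0.8  -1.05  0.31]
ft_torque [-0.02 -0.01 -0.01]
grip_width 84.59232754118253
```

View pics/c.png

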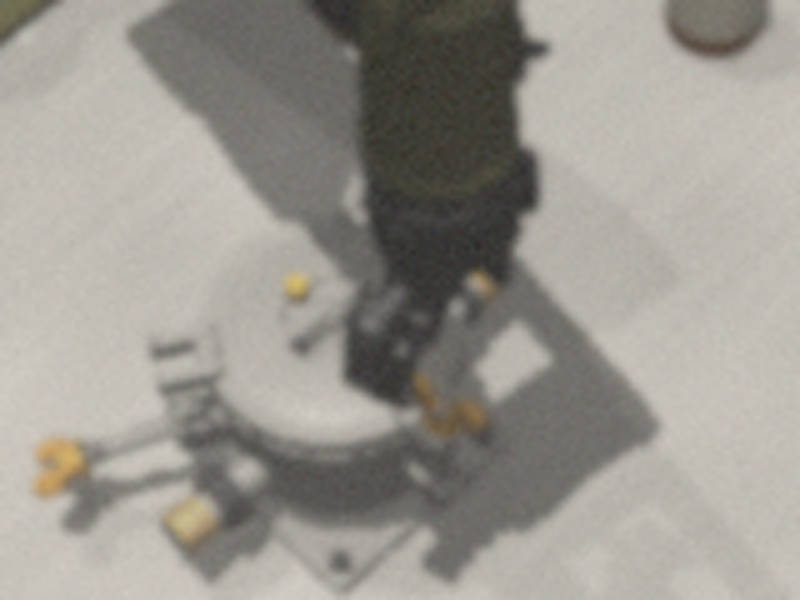

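The gripper stands over the nut, with the fingers either side of the wings at about (430,400) in the crop. I'll lower it and close.

>>> send_rows(series=[[-1, 1, 10, 0, 85], [-2, 3, 25, 0, 85], [-2, 3, 40, 0, 85], [-2, 3, 55, 0, 60], [-2, 3, 63, 0, 45], [-2, 3, 65, 0, 35], [-2, 3, 65, 0, 25], [-2, 3, 65, 0, 20]])

```text
t: 2.15
eef_pos: [589.5, -62.4, 166.7]
eef_rot: [[0.989, 0.149, 0.0], [0.149, -0.989, -0.0], [0.0, 0.0, -1.0]]
wrist_force: [-0.2, 0.0, -1.1]
grip_width: 24.6
grip_force: 0.0
```

>>> send_rows(series=[[0, 0, 0, 0, 12], [0, 0, 0, 0, 6], [0, 0, 0, 0, 2], [0, 0, 0, 0, 0], [0, 0, 0, 0, 0], [0, 0, 0, 0, 0], [0, 0, 0, 0, 0], [0, 0, 0, 0, 0]])

```text
t: 2.82
eef_pos: [589.6, -59.1, 168.4]
eef_rot: [[0.988, 0.151, 0.002], [0.151, -0.988, 0.004], [0.002, -0.003, -1.0]]
wrist_force: [-1.6, 6.0, 6.2]
grip_width: 6.0
grip_force: 67.4
```

>>> send_rows(series=[[0, -1, -1, 0, 0], [0, -2, -2, 0, 0], [0, -2, -2, 0, 0], [0, -2, -2, 0, 0], [0, -2, -2, 0, 0], [0, -2, -2, 0, 0], [0, -2, -2, 0, 0], [0, -2, -2, 0, 0]])

```text
t: 3.48
eef_pos: [589.6, -59.0, 168.6]
eef_rot: [[0.989, 0.15, 0.001], [0.15, -0.989, 0.001], [0.001, -0.001, -1.0]]
wrist_force: [1.2, 5.4, -0.5]
grip_width: 5.9
grip_force: 65.7
```

```bash
python3 - <<'E'
from h import *
np.set_printoptions(precision=2,suppress=True)
o=env.get_obs()
for k in('t','q','eef_pos','wrist_force','ft_torque','grip_width','grip_force'):print(k,o[k])
E
```

```text
t 3.4833
q [-9.85 21.94 89.2   0.08 68.83 71.48]
eef_pos [589.55 -59.01 168.62]
wrist_force [ 1.16  5.44 -0.48]
ft_torque [ 1.01 -0.28  0.37]
grip_width 5.878714419819249
grip_force 65.67834609530252
```

>>> send_rows(series=[[0, 0, 0, -4, 0], [0, 0, -0.2, -11, 0], [0, 0, -0.3, -18, 0], [0, 0, -0.4, -25, 0], [0, 0, -0.6, -32, 0], [0, 0, -0.7, -39, 0], [0, 0, -0.8, -45, 0], [0, 0, -0.8, -48, 0]])

```text
t: 4.15
eef_pos: [590.5, -60.4, 169.3]
eef_rot: [[0.547, 0.837, 0.003], [0.837, -0.547, -0.001], [0.001, 0.002, -1.0]]
wrist_force: [3.5, 1.6, -3.1]
grip_width: 5.5
grip_force: 69.4
```

>>> send_rows(series=[[0, 0, 0, -4, 0], [0, 0, -0.2, -11, 0], [0, 0, -0.3, -18, 0], [0, 0, -0.4, -25, 0], [0, 0, -0.6, -32, 0], [0, 0, -0.7, -39, 0], [0, 0, -0.8, -45, 0], [0, 0, -0.8, -48, 0]])

```text
t: 4.82
eef_pos: [591.8, -60.8, 170.0]
eef_rot: [[-0.255, 0.967, 0.005], [0.967, 0.255, -0.001], [-0.002, 0.004, -1.0]]
wrist_force: [6.5, 0.5, -6.2]
grip_width: 5.5
grip_force: 70.3
```

```bash
cat > o.py <<'E'
from h import *
np.set_printoptions(precision=2,suppress=True)
o=env.get_obs(); x=o['eef_rot'][:,0]
print('t',o['t'],'q6',o['q'][5],'yaw',np.degrees(np.arctan2(x[1],x[0])))
for k in('eef_pos','wrist_force','ft_torque','grip_width','grip_force'):print(k,o[k])
E
python3 o.py
```

```text
t 4.8167 q6 -24.71525737235824 yaw 104.79961639604922
eef_pos [591.84 -60.78 169.97]
wrist_force [ 6.53  0.48 -6.2 ]
ft_torque [ 0.43 -1.04 -0.32]
grip_width 5.450339839668502
grip_force 70.30054894625209
```

>>> send_rows(series=[[0, 0, 0, -4, 0], [0, 0, 0, -11, 0], [0, 0, 0, -18, 0], [0, 0, 0, -25, 0], [0, 0, 0, -32, 0], [0, 0, -0.1, -39, 0], [0, 0, -0.2, -44, 0], [0, 0, -0.2, -46, 0]])

```text
t: 5.48
eef_pos: [593.5, -59.7, 170.5]
eef_rot: [[-0.872, 0.489, 0.008], [0.489, 0.872, 0.001], [-0.007, 0.005, -1.0]]
wrist_force: [8.9, 4.2, -6.6]
grip_width: 5.4
grip_force: 70.6
```

>>> send_rows(series=[[0, 0, 0, -4, 0], [0, 0, -0.2, -11, 0], [0, 0, -0.3, -18, 0], [0, 0, -0.4, -25, 0], [0, 0, -0.5, -32, 0], [0, 0, -0.6, -38, 0], [0, 0, -0.6, -40, 0], [0, 0, -0.6, -40, 0]])

```text
t: 6.15
eef_pos: [593.8, -57.9, 171.1]
eef_rot: [[-0.983, -0.184, 0.009], [-0.184, 0.983, 0.004], [-0.009, 0.002, -1.0]]
wrist_force: [10.4, 8.4, -6.7]
grip_width: 6.1
grip_force: 70.6
```

```bash
python3 o.py; python3 - <<'E'
from h import *
s=snap('scene','s2.png')
a=cv2.convertScaleAbs(s['frame'][180:260,270:370],alpha=1.8)
cv2.imwrite('pics/d.png',cv2.resize(a,None,fx=6,fy=6,interpolation=cv2.INTER_CUBIC))
E
```

```text
t 6.15 q6 -110.54318141744365 yaw -169.37034536147007
eef_pos [593.76 -57.95 171.07]
wrist_force [10.39  8.37 -6.69]
ft_torque [ 1.49 -1.51 -0.25]
grip_width 6.1023825988818
grip_force 70.57954643270932
```

View pics/d.png

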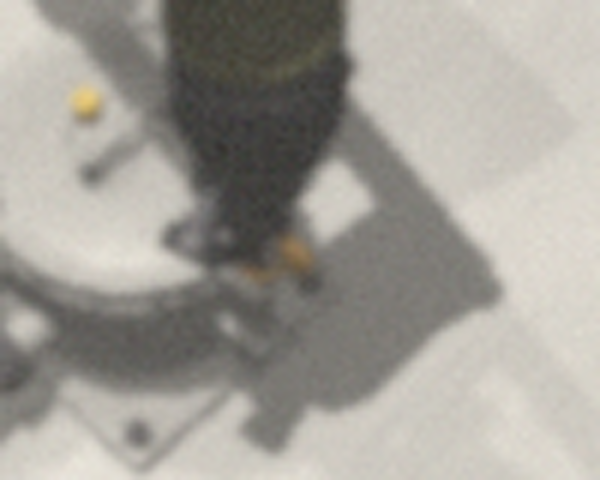

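The nut turned half a turn with the wing still gripped; the brass lobe shows at (293,250). The tool now presses slightly inward, so I'll relax that and then try a light outward push.

>>> send_rows(series=[[-0.5, 0.3, 0, 0, 0], [-1, 0.6, 0, 0, 0], [-1.5, 1, 0, 0, 0], [-2, 1.3, 0, 0, 0], [-2.5, 1.5, 0, 0, 0], [-3, 1.5, 0, 0, 0], [-3, 1.5, 0, 0, 0], [-3, 1.5, 0, 0, 0]])

```text
t: 6.87
eef_pos: [594.0, -57.7, 170.9]
eef_rot: [[-0.983, -0.183, 0.004], [-0.183, 0.983, 0.0], [-0.004, -0.0, -1.0]]
wrist_force: [5.5, 3.3, -3.0]
grip_width: 6.0
grip_force: 71.6
```

```bash
python3 o.py
```

```text
t 6.8667 q6 -110.21353777371841 yaw -169.44421556071248
eef_pos [593.96 -57.69 170.94]
wrist_force [ 5.55  3.3  -3.01]
ft_torque [ 0.64 -0.59 -0.24]
grip_width 5.991712858403942
grip_force 71.5861336173839
```

>>> send_rows(series=[[-1, 0, 0, 0, 0], [-2, 0, 0, 0, 0], [-3, 0, 0, 0, 0], [-4, 0, 0, 0, 0], [-5, 0, 0, 0, 0], [-5.5, 0, 0, 0, 0], [-5.5, 0, 0, 0, 0], [-5.5, 0, 0, 0, 0]])

```text
t: 7.53
eef_pos: [594.8, -57.5, 170.6]
eef_rot: [[-0.983, -0.185, -0.005], [-0.185, 0.983, -0.001], [0.005, -0.001, -1.0]]
wrist_force: [-5.7, -0.4, 3.2]
grip_width: 5.8
grip_force: 74.5
```

```bash
python3 o.py
```

```text
t 7.5333 q6 -110.08063666271569 yaw -169.36030819139157
eef_pos [594.82 -57.45 170.65]
wrist_force [-5.71 -0.37  3.18]
ft_torque [-0.07  1.27 -0.33]
grip_width 5.783148446950519
grip_force 74.4559083396034
```

The grip holds the bolt's tilt, so pushing while gripped isn't a clean test. From here I'll test with the fingers slightly open, when the wings are roughly tangential. Next I'll release and rotate back 180° for a fresh grip.

>>> send_rows(series=[[1, 0, 0, 0, 0], [3, 0, 0, 0, 0], [4, 0, 0, 0, 0], [4, 0, 0, 0, 10], [5, 0, 0, 0, 30], [6, 0, 0, 0, 60], [6, 0, 0, 0, 85], [6, 0, 0, 0, 85]])

```text
t: 8.2
eef_pos: [591.5, -57.7, 170.8]
eef_rot: [[-0.983, -0.185, 0.0], [-0.185, 0.983, -0.0], [-0.0, -0.0, -1.0]]
wrist_force: [0.2, -0.7, -0.0]
grip_width: 57.9
grip_force: 0.0
```

>>> send_rows(series=[[0, 0, 0, 0, 85], [0, 0, 0, 0, 85], [0, 0, 0, 5, 85], [0, 0, 0, 12, 85], [0, 0, 0, 19, 85], [0, 0, 0, 26, 85], [0, 0, 0, 33, 85], [0, 0, 0, 40, 85]])

```text
t: 8.87
eef_pos: [591.4, -57.6, 170.7]
eef_rot: [[-0.869, 0.495, 0.0], [0.495, 0.869, -0.0], [-0.0, -0.0, -1.0]]
wrist_force: [0.5, -0.2, -0.1]
grip_width: 85.3
grip_force: 0.0
```

>>> send_rows(series=[[0, 0, 0, 7, 85], [0, 0, 0, 14, 85], [0, 0, 0, 21, 85], [0, 0, 0, 28, 85], [0, 0, 0, 35, 85], [0, 0, 0, 42, 85], [0, 0, 0, 49, 85], [0, 0, 0, 56, 85]])

```text
t: 9.53
eef_pos: [591.4, -57.6, 170.7]
eef_rot: [[-0.075, 0.997, 0.0], [0.997, 0.075, -0.0], [-0.0, 0.0, -1.0]]
wrist_force: [-0.2, -0.0, 0.5]
grip_width: 85.1
grip_force: 0.0
```

>>> send_rows(series=[[0, 0, 0, 7, 85], [0, 0, 0, 14, 85], [0, 0, 0, 21, 85], [0, 0, 0, 28, 85], [0, 0, 0, 35, 85], [0, 0, 0, 42, 85], [0, 0, 0, 49, 85], [0, 0, 0, 56, 85]])

```text
t: 10.2
eef_pos: [591.4, -57.7, 170.7]
eef_rot: [[0.785, 0.62, 0.0], [0.62, -0.785, -0.0], [0.0, 0.0, -1.0]]
wrist_force: [-0.2, 0.3, 0.8]
grip_width: 85.2
grip_force: 0.0
```

>>> send_rows(series=[[0, 0, 0, 7, 85], [0, 0, 0, 14, 85], [0, 0, 0, 21, 85], [0, 0, 0, 27, 85], [0, 0, 0, 28, 85], [0, 0, 0, 28, 85], [0, 0, 0, 28, 85], [0, 0, 0, 28, 85]])

```text
t: 10.87
eef_pos: [591.4, -57.7, 170.7]
eef_rot: [[0.982, 0.187, 0.0], [0.187, -0.982, -0.0], [0.0, 0.0, -1.0]]
wrist_force: [0.8, 0.1, 0.9]
grip_width: 84.9
grip_force: 0.0
```

```bash
python3 o.py; python3 - <<'E'
from h import *
s=snap('scene','s3.png')
a=cv2.convertScaleAbs(s['frame'][180:260,270:370],alpha=1.8)
cv2.imwrite('pics/e.png',cv2.resize(a,None,fx=6,fy=6,interpolation=cv2.INTER_CUBIC))
E
```

```text
t 10.8667 q6 69.60502291188871 yaw 10.753266465383502
eef_pos [591.4  -57.67 170.72]
wrist_force [0.85 0.15 0.88]
ft_torque [ 0.03 -0.02 -0.01]
grip_width 84.93162289002862
grip_force 0.0
```

View pics/e.png

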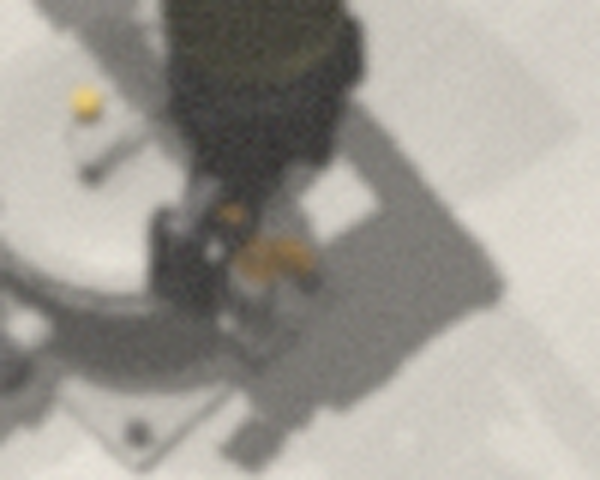

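The open jaws straddle the wings, with lobes at (232,215) and (293,253), so the half turn is confirmed. I'll re-grip and turn to about 240°.

>>> send_rows(series=[[0, 0, 0, 0, 50], [0, 0, 0, 0, 20], [0, 0, 0, 0, 0], [0, 0, 0, 0, 0], [0, 0, 0, 0, 0], [0, 0, 0, 0, 0], [0, 0, 0, 0, 0], [0, 0, 0, 0, 0]])

```text
t: 11.58
eef_pos: [591.5, -57.8, 171.0]
eef_rot: [[0.983, 0.184, 0.001], [0.184, -0.983, -0.0], [0.0, 0.0, -1.0]]
wrist_force: [-0.7, -0.7, 1.3]
grip_width: 5.6
grip_force: 58.8
```

>>> send_rows(series=[[0, 0, 0, 0, 0], [0, 0, 0, 0, 0], [0, 0, 0, 0, 0], [0, 0, 0, -6, 0], [0, 0, -0.1, -13, 0], [0, 0, -0.2, -20, 0], [0, 0, -0.3, -27, 0], [0, 0, -0.4, -33, 0]])

```text
t: 12.25
eef_pos: [591.5, -57.8, 171.4]
eef_rot: [[0.72, 0.694, 0.001], [0.694, -0.72, -0.0], [0.0, 0.0, -1.0]]
wrist_force: [-0.7, -0.4, 2.7]
grip_width: 5.9
grip_force: 59.5
```

>>> send_rows(series=[[0, 0, -0.1, -6, 0], [0, 0, -0.2, -13, 0], [0, 0, -0.3, -20, 0], [0, 0, -0.3, -24, 0], [0, 0, -0.3, -24, 0], [0, 0, -0.3, -24, 0], [0, 0, -0.3, -24, 0], [0, 0, -0.3, -24, 0]])

```text
t: 12.92
eef_pos: [591.5, -57.7, 171.7]
eef_rot: [[0.381, 0.924, 0.0], [0.924, -0.381, -0.0], [-0.0, 0.001, -1.0]]
wrist_force: [-1.3, -0.5, 5.0]
grip_width: 5.4
grip_force: 60.1
```

```bash
python3 o.py
```

```text
t 12.9167 q6 12.770042259496226 yaw 67.59200845791905
eef_pos [591.53 -57.74 171.71]
wrist_force [-1.32 -0.49  5.  ]
ft_torque [-0.17  0.13 -0.01]
grip_width 5.377505234323757
grip_force 60.067204557708465
```

>>> send_rows(series=[[0, 0, -0.7, 0, 14], [0, 0, -1, 0, 14], [0, 0, -1, 0, 14], [0.7, 2, -1, 0, 14], [1.4, 4, -1, 0, 14], [2.1, 6, -1, 0, 14], [2.7, 7.5, -1, 0, 14], [2.7, 7.5, -1, 0, 14]])

```text
t: 13.58
eef_pos: [598.3, -57.8, 171.9]
eef_rot: [[0.38, 0.925, -0.003], [0.925, -0.38, 0.0], [-0.001, -0.003, -1.0]]
wrist_force: [-3.5, 0.4, 1.6]
grip_width: 13.9
grip_force: 1.7
```

```bash
python3 o.py
```

```text
t 13.5833 q6 12.802735901477021 yaw 67.65540289182226
eef_pos [598.33 -57.84 171.92]
wrist_force [-3.46  0.41  1.65]
ft_torque [0.05 0.56 0.01]
grip_width 13.86063394720411
grip_force 1.7004879037267528
```

>>> send_rows(series=[[0.3, 0.8, 0, 0, 14], [0.6, 1.6, 0, 0, 14], [0.9, 2.4, 0, 0, 14], [1, 2.8, 0, 0, 14], [1, 2.8, 0, 0, 14], [1, 2.8, 0, 0, 14], [1, 2.8, 0, 0, 14], [1, 2.8, 0, 0, 14]])

```text
t: 14.25
eef_pos: [599.4, -57.9, 171.8]
eef_rot: [[0.38, 0.925, -0.006], [0.925, -0.38, 0.0], [-0.002, -0.005, -1.0]]
wrist_force: [-7.6, 0.1, 3.0]
grip_width: 13.9
grip_force: 3.6
```

```bash
python3 o.py
```

```text
t 14.25 q6 12.833867868823832 yaw 67.65877092225743
eef_pos [599.4  -57.87 171.85]
wrist_force [-7.63  0.09  2.96]
ft_torque [0.05 1.34 0.02]
grip_width 13.869261337582646
grip_force 3.625947899984112
```

The force climbs with the push, so the bolt is still behind the lip. I'll back off, grip and turn about 50° more.

>>> send_rows(series=[[-1.2, -3.3, 0, 0, 14], [-2.4, -6.6, 0, 0, 14], [-3.7, -10.3, 0, 0, 14], [-3.7, -10.3, 0, 0, 0], [-3.7, -10.3, 0, 0, 0], [-3.7, -10.3, 0, 0, 0], [-3.7, -10.3, 0, 0, 0], [-3.7, -10.3, 0, 0, 0]])

```text
t: 14.92
eef_pos: [591.7, -58.0, 172.8]
eef_rot: [[0.38, 0.925, 0.001], [0.925, -0.38, -0.001], [-0.0, 0.001, -1.0]]
wrist_force: [-1.8, -2.2, 3.5]
grip_width: 5.9
grip_force: 59.0
```

>>> send_rows(series=[[0, 0, 0, 0, 0], [0, 0, -0.1, -6, 0], [0, 0, -0.2, -13, 0], [0, 0, -0.3, -20, 0], [0, 0, -0.4, -27, 0], [0, 0, -0.6, -34, 0], [0, 0, -0.7, -41, 0], [0, 0, -0.8, -48, 0]])

```text
t: 15.58
eef_pos: [591.9, -58.0, 173.6]
eef_rot: [[-0.438, 0.899, 0.001], [0.899, 0.438, -0.0], [-0.001, 0.001, -1.0]]
wrist_force: [-0.4, -2.3, 4.7]
grip_width: 5.3
grip_force: 59.0
```

>>> send_rows(series=[[0, 0, 0, -2, 0], [0, 0, 0, -2, 0], [0, 0, 0, -2, 0], [0, 0, 0, -2, 0], [0, 0, 0, -2, 14], [0, 0, 0, -2, 14], [0, 0, 0, -2, 14], [0, 0, 0, -2, 14]])

```text
t: 16.25
eef_pos: [591.1, -57.2, 172.6]
eef_rot: [[-0.464, 0.886, -0.001], [0.886, 0.464, 0.001], [0.001, -0.0, -1.0]]
wrist_force: [0.8, 0.1, -0.1]
grip_width: 13.7
grip_force: 0.0
```

```bash
python3 o.py
```

```text
t 16.25 q6 -37.283188210349834 yaw 117.64747747676141
eef_pos [591.09 -57.18 172.61]
wrist_force [ 0.82  0.14 -0.07]
ft_torque [ 0.01 -0.04 -0.01]
grip_width 13.712716060820808
grip_force 0.0
```

>>> send_rows(series=[[-1, 1.7, 0, 0, 14], [-2, 3.5, 0, 0, 14], [-3, 5.2, 0, 0, 14], [-3.7, 6.4, 0, 0, 14], [-4.2, 7.3, 0, 0, 14], [-4.5, 7.8, 0, 0, 14], [-4.5, 7.8, 0, 0, 14], [-4.5, 7.8, 0, 0, 14]])

```text
t: 16.92
eef_pos: [598.9, -57.9, 172.8]
eef_rot: [[-0.464, 0.886, -0.003], [0.886, 0.464, 0.0], [0.002, -0.002, -1.0]]
wrist_force: [-5.3, -0.0, 1.0]
grip_width: 13.9
grip_force: 2.4
```

>>> send_rows(series=[[-0.3, 0.5, 0, 0, 14], [-0.6, 1, 0, 0, 14], [-0.9, 1.5, 0, 0, 14], [-1, 1.7, 0, 0, 14], [-1, 1.7, 0, 0, 14], [-1, 1.7, 0, 0, 14], [-1, 1.7, 0, 0, 14], [-1, 1.7, 0, 0, 14]])

```text
t: 17.58
eef_pos: [599.8, -57.9, 172.7]
eef_rot: [[-0.464, 0.886, -0.005], [0.886, 0.464, 0.0], [0.003, -0.004, -1.0]]
wrist_force: [-7.5, 0.5, 2.5]
grip_width: 14.2
grip_force: 3.6
```

Still blocked at about 0.8 turn. I'll back off and turn on to about 395°, roughly 0.3 turn more and inside the allowance.

>>> send_rows(series=[[1.8, -3.2, 0, 0, 14], [3.6, -6.4, 0, 0, 14], [5.5, -9.5, 0, 0, 14], [5.5, -9.5, 0, 0, 0], [5.5, -9.5, 0, 0, 0], [5.5, -9.5, 0, 0, 0], [5.5, -9.5, 0, 0, 0], [5.5, -9.5, 0, 0, 0]])

```text
t: 18.25
eef_pos: [591.9, -57.3, 173.7]
eef_rot: [[-0.464, 0.886, 0.001], [0.886, 0.464, 0.0], [-0.0, 0.001, -1.0]]
wrist_force: [-0.8, 1.9, 4.6]
grip_width: 5.7
grip_force: 59.0
```

>>> send_rows(series=[[0, 0, 0, 0, 0], [0, 0, -0.1, -6, 0], [0, 0, -0.2, -13, 0], [0, 0, -0.3, -20, 0], [0, 0, -0.5, -27, 0], [0, 0, -0.6, -34, 0], [0, 0, -0.7, -41, 0], [0, 0, -0.8, -48, 0]])

```text
t: 18.92
eef_pos: [591.4, -57.8, 174.4]
eef_rot: [[-0.97, 0.242, 0.0], [0.242, 0.97, -0.0], [-0.0, -0.0, -1.0]]
wrist_force: [-1.5, 1.0, 5.4]
grip_width: 5.6
grip_force: 59.2
```

```bash
python3 o.py
```

```text
t 18.9167 q6 -85.62140444411189 yaw 165.97933277250996
eef_pos [591.42 -57.77 174.42]
wrist_force [-1.48  1.    5.36]
ft_torque [ 0.31  0.24 -0.21]
grip_width 5.556586274898297
grip_force 59.1535802744329
```

>>> send_rows(series=[[0, 0, -0.4, -7, 0], [0, 0, -0.6, -14, 0], [0, 0, -0.8, -21, 0], [0, 0, -0.9, -28, 0], [0, 0, -1, -35, 0], [0, 0, -1.1, -42, 0], [0, 0, -1.2, -49, 0], [0, 0, -1.3, -56, 0]])

```text
t: 19.58
eef_pos: [591.5, -58.4, 175.5]
eef_rot: [[-0.743, -0.669, 0.0], [-0.669, 0.743, -0.001], [0.001, -0.001, -1.0]]
wrist_force: [-0.2, 0.2, 2.5]
grip_width: 5.7
grip_force: 58.9
```

>>> send_rows(series=[[0, 0, 0, -2, 0], [0, 0, 0, -2, 0], [0, 0, 0, -2, 0], [0, 0, 0, -2, 0], [0, 0, 0, -2, 14], [0, 0, 0, -2, 14], [0, 0, 0, -2, 14], [0, 0, 0, -2, 14]])

```text
t: 20.25
eef_pos: [591.1, -57.5, 174.8]
eef_rot: [[-0.724, -0.69, -0.001], [-0.69, 0.724, 0.0], [0.0, 0.001, -1.0]]
wrist_force: [0.4, -0.4, -0.7]
grip_width: 14.1
grip_force: 0.0
```

```bash
python3 o.py
```

```text
t 20.25 q6 -143.28733539512564 yaw -136.34917098099055
eef_pos [591.12 -57.5  174.85]
wrist_force [ 0.37 -0.38 -0.68]
ft_torque [ 0.05 -0.03 -0.02]
grip_width 14.077049925571282
grip_force 0.0
```

>>> send_rows(series=[[-1.4, -1.4, 0, 0, 14], [-2.8, -2.9, 0, 0, 14], [-4.2, -4.3, 0, 0, 14], [-5.6, -5.8, 0, 0, 14], [-6.4, -6.6, 0, 0, 14], [-7, -7.2, 0, 0, 14], [-7, -7.2, 0, 0, 14], [-7, -7.2, 0, 0, 14]])

```text
t: 20.92
eef_pos: [601.1, -57.9, 175.1]
eef_rot: [[-0.724, -0.69, -0.001], [-0.69, 0.724, 0.0], [0.0, 0.001, -1.0]]
wrist_force: [-1.6, 0.8, -1.2]
grip_width: 13.9
grip_force: 0.9
```

>>> send_rows(series=[[-0.4, -0.4, 0, 0, 14], [-0.8, -0.8, 0, 0, 14], [-1.2, -1.2, 0, 0, 14], [-1.4, -1.4, 0, 0, 14], [-1.4, -1.4, 0, 0, 14], [-1.4, -1.4, 0, 0, 14], [-1.4, -1.4, 0, 0, 14], [-1.4, -1.4, 0, 0, 14]])

```text
t: 21.58
eef_pos: [603.1, -57.9, 175.1]
eef_rot: [[-0.724, -0.69, -0.001], [-0.69, 0.724, 0.0], [0.0, 0.001, -1.0]]
wrist_force: [-2.6, 1.8, -1.3]
grip_width: 14.1
grip_force: 1.5
```

The bolt now follows at about 2 N and the tool reaches its full commanded travel, so it is free at about 1.1 turns with no further turning needed. I'll push it a bit farther out, open, lift, and turn the tool to use the closed fingers as a pusher.

>>> send_rows(series=[[-2, -2, 0, 0, 14], [-4, -4.1, 0, 0, 14], [-6, -6.1, 0, 0, 14], [-8, -8.2, 0, 0, 14], [-9.8, -10, 0, 0, 14], [-9.8, -10, 0, 0, 14], [-9.8, -10, 0, 0, 14], [-9.8, -10, 0, 0, 14]])

```text
t: 22.25
eef_pos: [618.2, -58.4, 175.6]
eef_rot: [[-0.724, -0.69, 0.002], [-0.69, 0.724, 0.0], [-0.001, -0.001, -1.0]]
wrist_force: [-1.0, 3.3, -1.5]
grip_width: 14.2
grip_force: 1.6
```

>>> send_rows(series=[[0, 0, 0, 0, 20], [0, 0, 0, 0, 20], [0, 0, -5, 0, 20], [0, 0, -12, 0, 20], [0, 0, -24, 0, 20], [0, 0, -36, 0, 20], [0, 0, -45, 0, 20], [0, 0, -45, 0, 20]])

```text
t: 22.92
eef_pos: [619.4, -59.1, 223.6]
eef_rot: [[-0.724, -0.69, 0.006], [-0.69, 0.724, -0.001], [-0.004, -0.005, -1.0]]
wrist_force: [-0.5, -0.2, 0.1]
grip_width: 20.0
grip_force: 0.0
```

```bash
python3 o.py; python3 - <<'E'
from h import *
s=snap('scene','s4.png')
a=cv2.convertScaleAbs(s['frame'][170:260,270:370],alpha=1.8)
cv2.imwrite('pics/f.png',cv2.resize(a,None,fx=6,fy=6,interpolation=cv2.INTER_CUBIC))
E
```

```text
t 22.9167 q6 -142.9717756525262 yaw -136.3571608176491
eef_pos [619.36 -59.13 223.62]
wrist_force [-0.49 -0.24  0.1 ]
ft_torque [ 0.   -0.01  0.06]
grip_width 19.952697670961356
grip_force 0.0
```

View pics/f.png

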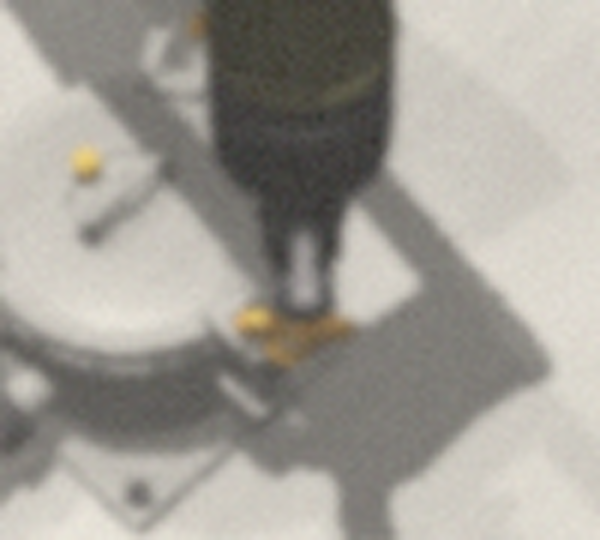

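The bolt leans out, with lobes at (253,318) and (340,325) and the hub near (285,350). Next I'll place the closed fingers behind the nut and push outward.

>>> send_rows(series=[[5, 4.8, 0, 6, 10], [10, 9.5, 0, 13, 0], [16, 15.3, 0, 20, 0], [22, 21, 0, 27, 0], [28, 26.7, 0, 34, 0], [33, 31.5, 0, 40, 0], [35.5, 33.8, 0, 44, 0], [35.5, 33.8, 0, 44, 0]])

```text
t: 23.63
eef_pos: [567.0, -58.5, 219.8]
eef_rot: [[-1.0, 0.008, -0.002], [0.008, 1.0, 0.0], [0.002, 0.0, -1.0]]
wrist_force: [-1.0, 0.6, -0.5]
grip_width: 0.1
grip_force: 0.0
```

>>> send_rows(series=[[0, 0, 8, 0, 0], [0, 0, 18, 0, 0], [0, 0, 30, 0, 0], [0, 0, 42, 0, 0], [0, 0, 50, 0, 0], [0, 0, 54, 0, 0], [0, 0, 54, 0, 0], [0, 0, 54, 0, 0]])

```text
t: 24.3
eef_pos: [568.4, -58.6, 165.9]
eef_rot: [[-1.0, 0.006, -0.001], [0.006, 1.0, 0.0], [0.001, 0.0, -1.0]]
wrist_force: [-0.0, -0.2, -0.4]
grip_width: 0.5
grip_force: 0.0
```

```bash
python3 o.py
```

```text
t 24.3 q6 -99.79500095331045 yaw 179.6756876385347
eef_pos [568.44 -58.58 165.92]
wrist_force [-0.03 -0.24 -0.37]
ft_torque [-0.01  0.    0.07]
grip_width 0.457099265292424
grip_force 0.0
```

>>> send_rows(series=[[-5, 0, 0, 0, 0], [-12, 0, 0, 0, 0], [-20, 0, 0, 0, 0], [-28, 0, 0, 0, 0], [-36, 0, 0, 0, 0], [-44, 0, 0, 0, 0], [-50, 0, 0, 0, 0], [-50, 0, 0, 0, 0]])

```text
t: 24.97
eef_pos: [620.3, -58.8, 166.2]
eef_rot: [[-1.0, 0.006, 0.002], [0.006, 1.0, 0.0], [-0.002, 0.0, -1.0]]
wrist_force: [-0.2, 0.4, 0.4]
grip_width: 0.1
grip_force: 0.1
```

>>> send_rows(series=[[-4, 0, 2, 0, 0], [-9, 0, 5, 0, 0], [-14, 0, 9, 0, 0], [-19, 0, 13, 0, 0], [-24, 0, 18, 0, 0], [-29, 0, 23, 0, 0], [-32, 0, 26, 0, 0], [-32, 0, 26, 0, 0]])

```text
t: 25.63
eef_pos: [650.7, -59.2, 139.0]
eef_rot: [[-1.0, 0.006, -0.001], [0.006, 1.0, 0.0], [0.001, 0.0, -1.0]]
wrist_force: [0.4, 0.5, -0.4]
grip_width: -0.1
grip_force: 0.0
```

```bash
python3 o.py; python3 - <<'E'
from h import *
s=snap('scene','s5.png')
a=cv2.convertScaleAbs(s['frame'][170:260,270:370],alpha=1.8)
cv2.imwrite('pics/g.png',cv2.resize(a,None,fx=6,fy=6,interpolation=cv2.INTER_CUBIC))
E
```

```text
t 25.6333 q6 -98.54618093963374 yaw 179.65346021831968
eef_pos [650.67 -59.16 138.95]
wrist_force [ 0.36  0.49 -0.36]
ft_torque [0.03 0.03 0.04]
grip_width -0.10074287669312358
grip_force 0.013493468104570638
```

View pics/g.png

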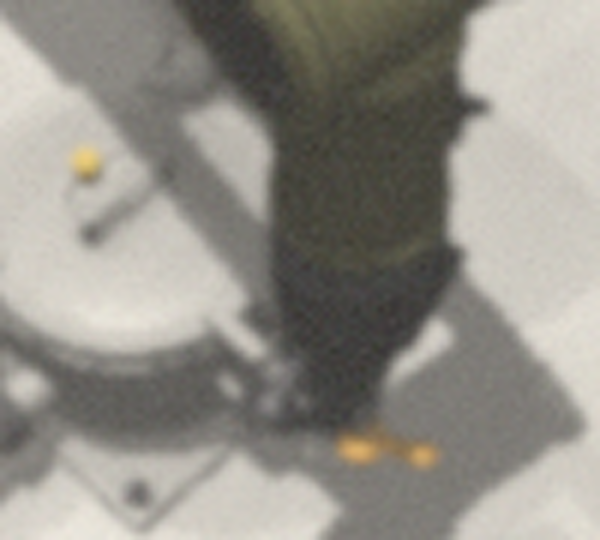

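The nut has swung well out, with lobes at (357,447) and (422,455) and the slot clear. I'll carry on outward and down.

>>> send_rows(series=[[-4, 0, 4, 0, 0], [-9, 0, 9, 0, 0], [-14, 0, 14, 0, 0], [-19, 0, 20, 0, 0], [-24, 0, 26, 0, 0], [-28, 0, 31, 0, 0], [-30, 0, 34, 0, 0], [-30, 0, 34, 0, 0]])

```text
t: 26.35
eef_pos: [680.8, -59.4, 105.1]
eef_rot: [[-1.0, 0.006, -0.001], [0.006, 1.0, -0.0], [0.001, -0.0, -1.0]]
wrist_force: [-0.4, -0.1, 0.1]
grip_width: -0.1
grip_force: 0.0
```

>>> send_rows(series=[[-1, 0, 4, 0, 0], [-2, 0, 9, 0, 0], [-3, 0, 14, 0, 0], [-3, 0, 19, 0, 0], [-3, 0, 23, 0, 0], [-3, 0, 26, 0, 0], [-3, 0, 28, 0, 0], [-3, 0, 28, 0, 0]])

```text
t: 27.02
eef_pos: [682.6, -59.2, 77.5]
eef_rot: [[-1.0, 0.006, -0.002], [0.006, 1.0, 0.0], [0.002, 0.0, -1.0]]
wrist_force: [1.1, 0.3, -0.2]
grip_width: -0.2
grip_force: 0.0
```

```bash
python3 o.py
```

```text
t 27.0167 q6 -98.13873556908635 yaw 179.65015275742718
eef_pos [682.62 -59.23  77.54]
wrist_force [ 1.1   0.28 -0.18]
ft_torque [-0.04  0.01  0.01]
grip_width -0.17229435617171976
grip_force 0.02229948411695659
```

>>> send_rows(series=[[0, 0, 2, 0, 0], [0, 0, 4, 0, 0], [0, 0, 6, 0, 0], [0, 0, 8, 0, 0], [0, 0, 8, 0, 0], [0, 0, 8, 0, 0], [0, 0, 8, 0, 0], [0, 0, 8, 0, 0]])

```text
t: 27.68
eef_pos: [683.3, -59.3, 70.4]
eef_rot: [[-1.0, 0.006, -0.0], [0.006, 1.0, -0.0], [0.0, -0.0, -1.0]]
wrist_force: [-1.1, -0.2, 1.3]
grip_width: 0.4
grip_force: 0.7
```

```bash
python3 o.py; python3 - <<'E'
from h import *
s=snap('scene','s6.png')
a=cv2.convertScaleAbs(s['frame'][170:260,270:370],alpha=1.8)
cv2.imwrite('pics/i.png',cv2.resize(a,None,fx=6,fy=6,interpolation=cv2.INTER_CUBIC))
E
```

```text
t 27.6833 q6 -98.13884884296915 yaw 179.65248341407948
eef_pos [683.3  -59.3   70.37]
wrist_force [-1.13 -0.22  1.31]
ft_torque [ 0.    0.19 -0.03]
grip_width 0.422819918900687
grip_force 0.7227690884610638
```

View pics/i.png

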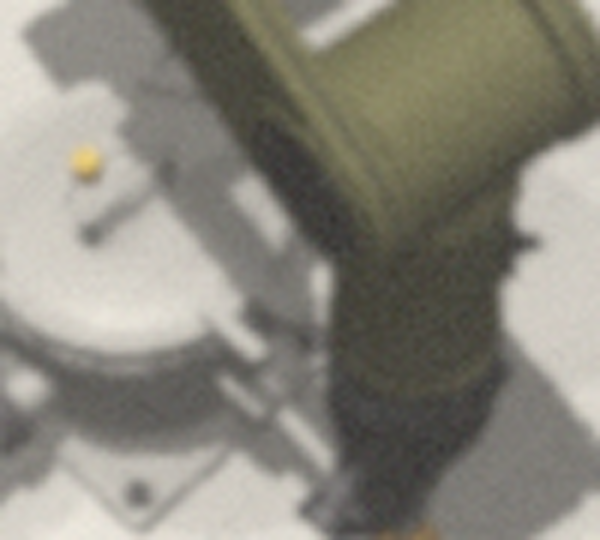

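The bolt is now about level, running from (275,400) to the nut at (405,535), and the fingers are touching it. I'll push down towards the stop.

>>> send_rows(series=[[0, 0, 1, 0, 0], [0, 0, 2, 0, 0], [0, 0, 3, 0, 0], [0, 0, 4, 0, 0], [0, 0, 5, 0, 0], [0, 0, 6, 0, 0], [0, 0, 6, 0, 0], [0, 0, 6, 0, 0]])

```text
t: 28.4
eef_pos: [684.2, -59.4, 67.9]
eef_rot: [[-1.0, 0.006, 0.003], [0.006, 1.0, -0.001], [-0.003, -0.001, -1.0]]
wrist_force: [-5.1, 0.6, 17.7]
grip_width: 0.0
grip_force: 8.3
```

>>> send_rows(series=[[0, 0, 1, 0, 0], [0, 0, 2, 0, 0], [0, 0, 3, 0, 0], [0, 0, 4, 0, 0], [0, 0, 4, 0, 0], [0, 0, 4, 0, 0], [0, 0, 4, 0, 0], [0, 0, 4, 0, 0]])

```text
t: 29.07
eef_pos: [687.8, -59.7, 64.7]
eef_rot: [[-1.0, 0.006, 0.01], [0.006, 1.0, -0.001], [-0.01, -0.001, -1.0]]
wrist_force: [0.8, 0.9, 15.8]
grip_width: -0.4
grip_force: 7.7
```

The force of about 17 N with the tips 65 mm up matches the bolt resting on its stop. I'll retreat up and away and check.

>>> send_rows(series=[[0, 0, -6, 0, 0], [0, 0, -16, 0, 0], [0, 0, -36, 0, 0], [0, 0, -60, 0, 0], [0, 0, -90, 0, 0], [0, 0, -120, 0, 0], [0, 0, -150, 0, 0], [0, 0, -170, 0, 0]])

```text
t: 29.73
eef_pos: [683.7, -59.4, 233.4]
eef_rot: [[-1.0, 0.006, 0.002], [0.006, 1.0, -0.0], [-0.002, -0.0, -1.0]]
wrist_force: [0.6, -0.6, 0.4]
grip_width: -0.0
grip_force: 0.0
```

>>> send_rows(series=[[0, 20, 0, 0, 0], [0, 55, 0, 0, 0], [0, 90, 0, 0, 0], [0, 125, 0, 0, 0], [0, 160, 0, 0, 0], [0, 190, 0, 0, 0], [0, 200, 0, 0, 0], [0, 200, 0, 0, 0]])

```text
t: 30.4
eef_pos: [683.7, 143.7, 229.7]
eef_rot: [[-1.0, 0.002, -0.002], [0.002, 1.0, 0.0], [0.002, 0.0, -1.0]]
wrist_force: [-0.3, -0.7, -0.7]
grip_width: 0.0
grip_force: 0.0
```

```bash
python3 o.py; python3 - <<'E'
from h import *
s=snap('scene','s7.png'); t=snap('top','t7.png')
f=lambda a:cv2.resize(cv2.convertScaleAbs(a,alpha=1.7),(400,400),interpolation=cv2.INTER_CUBIC)
cv2.imwrite('pics/j.png',np.hstack([f(s['frame'][160:280,230:350]),f(t['frame'][130:280,270:420])]))
for n,sc in(('scene',s),('top',t)):
    print(n,'nut@1.8',proj(sc,[591.5+102,-62,54]),'nut@1.57',proj(sc,[591.5+105,-62,78]))
    h=cv2.cvtColor(sc['frame'],cv2.COLOR_BGR2HSV); m=cv2.inRange(h,(8,100,50),(30,255,255))
    k,l,st,c=cv2.connectedComponentsWithStats(m)
    print([(st[i][4],c[i].round(0)) for i in range(1,k) if st[i][4]>15 and 220<c[i][0]<420])
E
```

```text
t 30.4 q6 -81.49499149219675 yaw 179.8700895542646
eef_pos [683.67 143.65 229.71]
wrist_force [-0.34 -0.7  -0.72]
ft_torque [ 0.05  0.03 -0.04]
grip_width 0.00989891456354033
grip_force 0.0
scene nut@1.8 [338.28212514 261.18060819] nut@1.57 [339.31444021 258.41877242]
[(np.int32(216), array([369., 127.])), (np.int32(36), array([310., 173.])), (np.int32(53), array([237., 233.])), (np.int32(66), array([336., 260.]))]
top nut@1.8 [347.02112734 149.0410111 ] nut@1.57 [347.37902561 145.52974189]
[(np.int32(2148), array([232.,  64.])), (np.int32(682), array([269., 112.])), (np.int32(1088), array([246., 176.])), (np.int32(146), array([348., 151.])), (np.int32(5839), array([241., 249.])), (np.int32(77), array([297., 220.])), (np.int32(70), array([394., 224.])), (np.int32(39), array([290., 255.])), (np.int32(45), array([344., 254.])), (np.int32(180), array([404., 259.])), (np.int32(7783), array([239., 347.])), (np.int32(1182), array([327., 388.]))]
```

View pics/j.png

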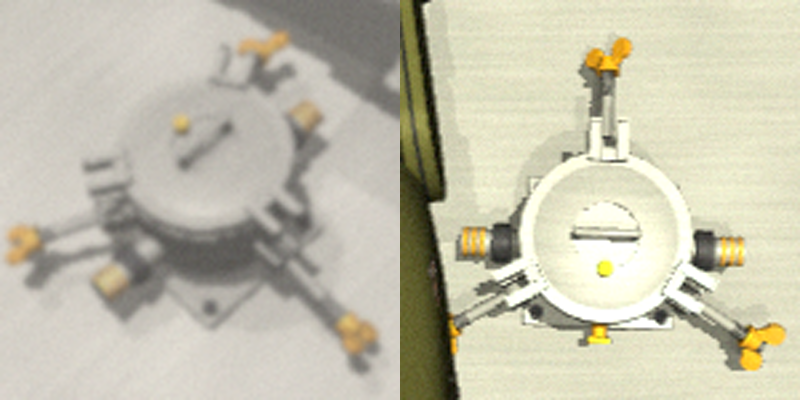

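The bolt hangs out like the other two: nut at (357,335) in the scene crop and (610,55) in the top crop, matching the predicted 1.8 rad position. The arm is clear, so I'm handing in.

```bash
python3 -c "
from bench import ticket
print(ticket.hand_in())"
```

```text
the job is handed in; nothing more can be done
None
```

I loosened the wing nut about 1.1 turns until the bolt came free (still blocked at 0.8 turn), swung the bolt out and down onto its stop beside the other two, and handed the job in at about 30 s; the hand-in returned no verdict.

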